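# Bring the pot under the round press head with the thumbwheel

### The arm

A 7-joint arm with a two-finger parallel gripper is mounted at the origin on a cart in front of the work surface, level with it; the furniture and walls round the work are solid. World frame = base frame: x ahead of the robot, y to its left, z up, the work surface at z = 0. Lengths are in m, angles in rad, forces in N, time in s.
With the tool pointing down it reaches from about 0.425 to 0.925 m from the base axis. Payload 6.8 kg.
Tool frame: the origin (TCP) lies midway between the tips of the shut fingers; the grasp point (between the pads) lies 19 mm behind it; x points along the fingers, y is the direction in which the jaws open and shut, and the axes are right-handed (so a half turn about x gives the same grasp; the last joint's range is limited). The gripper opens to 85 mm and grips with 20 to 120 N. Pads are 22 mm wide; open, the fingers measure 114 mm over their backs; the gripper's body (76 mm by 85 mm) begins 54 mm behind the grasp point. The pads swing forward as they close: fully open they stand 13 mm farther back than shut.
Start: joints at [1.177, 0.477, 0.022, 1.555, -0.011, 1.109, -0.083], TCP at [0.19, -0.648, 0.231] pointing down, gripper open.
Joint ranges: [-2.96, 2.96], [-0.34, 2.1], [-1.41, 1.46], [0.24, 2.44], [-1.37, 4.51], [0.17, 1.92], [-2.96, 2.96]. Speed limits (rad/s): [2.39, 2.39, 3.14, 3.14, 3.14, 3.14, 3.14].

### API

Orientations are given as a rotation vector (axis times angle).
In Python, from bench import r gives the robot as it stands.
- The arm moves only by the tool carry_out, never from a script. Its argument "targets" is one flat list of numbers, 7 for each row, row after row: the finger opening in m, from 0 to 0.0854, then the shift along the tool's x, y, z in m, then the turn, a rotation vector about the tool's x, y, z in units of 5 degrees (1.0 is 5 degrees). A call has 1 to 12 rows; each row is the pose to reach, as a shift and turn from the pose measured when the call began, along the tool's axes at that moment; what a row does not reach only later rows make up. A row lasts 1/8 s, in which the tool goes at most 62.5 mm and 10.7 degrees, less where a joint would pass 70% of its speed; a pose out of reach is approached as far as the arm can. A call with a gripper value outside its range is refused whole. The fingers move at their own pace and stop on an object; "squeeze" is the grip in N (left out, the last holds). Time passes only in rows, so rows that repeat a pose let the fingers close. It gives the time, the measured TCP pose, the force and the opening at its end, in the units of the state.
- r.get_obs(): the state, without advancing time (a new reading comes with each control period).
- r.grab_frame(name): name is "side" or "top" or "wrist"; returns the picture (400x640x3 uint8, blue, green, red); there is no depth.
- r.camera_info(name): a dict with "fx", "fy", "cx", "cy" (pixels), "xyz" and "orientation" of the camera in the world. Camera axes: x right, y up, looking along -z (the intrinsics and any distortion apply to the point x, -y, -z); pixel columns grow to the right and rows downward; lengths in m; the calibration is good to about 2 mm. A picture is of the moment at which its call begins: read the wrist's pose just before it. camera_info takes no time and is no camera call; for the wrist camera it gives the pose at the moment of the call.
- r.hand_in(): hands the job in, once; it reports no verdict.
The state is a dict: "clock": time; "joints": joint angles; "qvel": joint speeds; "tau": joint torques, N m; "tcp_pos": TCP position; "orientation": TCP orientation; "contact_force": force on the tool from outside, world axes, zero at the start; "moment": the same for the moment, N m; "grip_width": finger opening in m.
Only numpy, scipy, OpenCV 4.12 (cv2) and the standard library are available. Lean on these libraries where they do the work, as an engineer would, in place of code of your own. Each camera call takes 0.05 s, during which the arm holds its last target. There are 200 camera calls.

### The job

The small pot on the shuttle press must get its cap pressed home by the round press head. Roll the recessed thumbwheel with a fingertip on its exposed rim until the pot stands directly under the round press head (not the square one). Do not push the pot or its carriage directly, and take the hand off the wheel when done.

Things in the scene. Friction and masses are not known exactly. Their poses are not given: they have to be found in the camera images.
- thumbwheel: Black ribbed rubber thumbwheel, radius 34, 14 mm wide, in a slot in the flat top (62 mm high) of a grey housing 70 x 120 mm at the robot's side of the shuttle press. Origin: mid-wheel on its level axle, 40 mm over the table; x along the axle, y and z turn with it. Soft-mounted: it sinks up to 7 mm, 1.3 N a mm. Rolling it moves the carriage as far as the rim top, the same way; it stays where left.
- wheel_top (a point): Top of the thumbwheel's exposed rim at rest, 74 mm above the table, 12 mm above the housing; x points away along the axle, y along the rails, z up. A fingertip pressed 3 to 6 mm down (4 to 8 N) and dragged along y rolls the rim without slip. One stroke: up to 28 mm, 14 mm either side of this point; lift and stroke again for more.
- carriage: Aluminium plate 50 x 50 x 8 mm on two rails, with a small pot (33 mm across, 34 mm high, black cap) held fast in a ring in its middle. Origin: on the pot's axis, under the plate, 36 mm above the table. Slides along its y (the rails), at most 65 mm either way from the middle, where it starts, 105 mm behind the thumbwheel; x points away from the wheel, z up.
- round_head: Fixed press head: round steel ram (34 mm across, 86 to 124 mm above the table) overhanging the rails from a grey post. A like head with a square ram (32 mm) beside it is not wanted; either may be on the left, each 32 to 44 mm along the rails from their middle. Origin: on the ram's axis, on the bed, 30 mm above the table; axes as the carriage's. The pot passes 8 mm below.

How it is judged:
By the outcome, as a careful person would: the job done as asked, in the order asked, and still so for the second after the job is handed in, with the robot touching nothing.
It also fails if it takes over 38 s, if anything falls off the work surface, if the arm or the gripper's body presses on something with over 40 N, if the wrist force passes 120 N, or if a joint passes its speed limit or range.

## Working session

There is one attempt and no reset: what is moved stays moved. The work goes in short steps, Python scripts to look and compute and a tool call to move; the robot and the scene stay as the last step left them, time stands still between calls to the robot, and variables do not carry over. Pictures are saved under pics/ and viewed, about 8 in all and at most 12, crops included, and the job is handed in when it is done.

Besides the shell and the picture viewer there is one more tool, called after "Call:" by a JSON object that holds its "api" and its "payload", one argument or row to a line. carry_out: Moves the arm, as the interface text tells. Its arguments: {"type":"object","properties":{"targets":{"type":"array","items":{"type":"number"}},"squeeze":{"type":"number"}},"required":["targets"]}

```bash
mkdir -p pics; python3 - <<'E'
from bench import r
import cv2
o=r.get_obs();print(o)
for n in("side","top","wrist"):
    print(n,r.camera_info(n)); cv2.imwrite(f"pics/{n}0.png",r.grab_frame(n))
E
```

```text
{'clock': 0.0, 'joints': array([ 1.17686623,  0.47781371,  0.02232434,  1.55643727, -0.01150968,
        1.10927856, -0.0830807 ]), 'qvel': array([ 1.95790069e-03, -2.46149248e-04,  7.85084921e-04, -3.41514182e-04,
        1.77486878e-03, -3.89069169e-04,  1.03102550e-05]), 'tau': array([-9.19411395e-04, -5.96454978e+01,  1.60706889e+00, -2.81194836e+01,
        1.24405359e-02,  9.37582925e-03, -1.78739805e-05]), 'tcp_pos': array([ 0.19015411, -0.64705795,  0.23032226]), 'orientation': array([ 2.06842478,  0.29959734, -2.06920837]), 'contact_force': array([-0.10956913,  0.67080624,  0.18381332]), 'moment': array([-0.00091953, -0.02145602,  0.00634685]), 'grip_width': 0.08586406906007854}
side {'fx': 441.30668092313505, 'fy': 441.30668092313505, 'cx': 312.19930045448825, 'cy': 192.99956484852163, 'xyz': array([ 0.41157916, -0.73974657,  0.44100559]), 'orientation': array([ 1.16315565, -0.10856182, -0.20244523])}
top {'fx': 434.25597415947414, 'fy': 434.25597415947414, 'cx': 327.0491159879463, 'cy': 193.20295938549623, 'xyz': array([0.41014607, 0.01488145, 0.94821828]), 'orientation': array([ 0.12881603, -0.10610237, -1.55777178])}
wrist {'fx': 283.3746636728815, 'fy': 283.3746636728815, 'cx': 319.2617227045752, 'cy': 197.323182474489, 'xyz': array([ 0.26865504, -0.62270159,  0.37316658]), 'orientation': array([-0.27913657,  0.20981831, -1.27213997])}
```

View pics/top0.png

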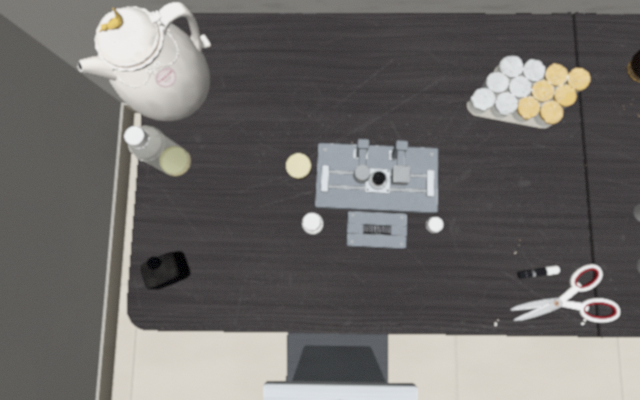

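View pics/side0.png

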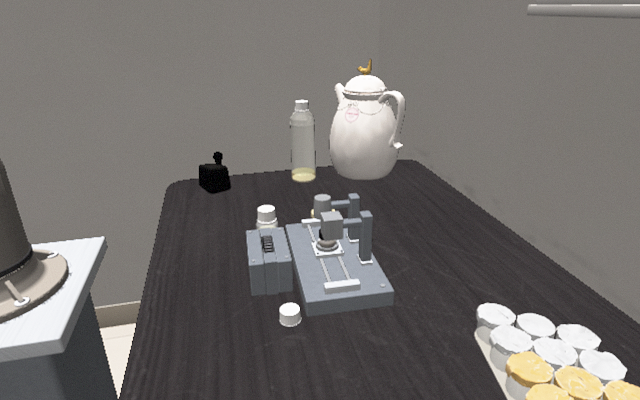

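The scene is clear. In the top view the round head is at about (362,173), on the left (+y). The square head is at (401,175), the pot at (378,179) and the wheel at (377,229). Next I'll enlarge crops for measuring.

```bash
python3 - <<'E'
import cv2,numpy as np
t=cv2.imread("pics/top0.png")[135:255,305:450]; s=cv2.imread("pics/side0.png")[185:315,235:395]
a=cv2.resize(t,None,fx=5,fy=5,interpolation=cv2.INTER_CUBIC);cv2.imwrite("pics/tc.png",a)
b=cv2.resize(s,None,fx=4.5,fy=4.5,interpolation=cv2.INTER_CUBIC);cv2.imwrite("pics/sc.png",b)
E
```

```text
(no output)
```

View pics/tc.png

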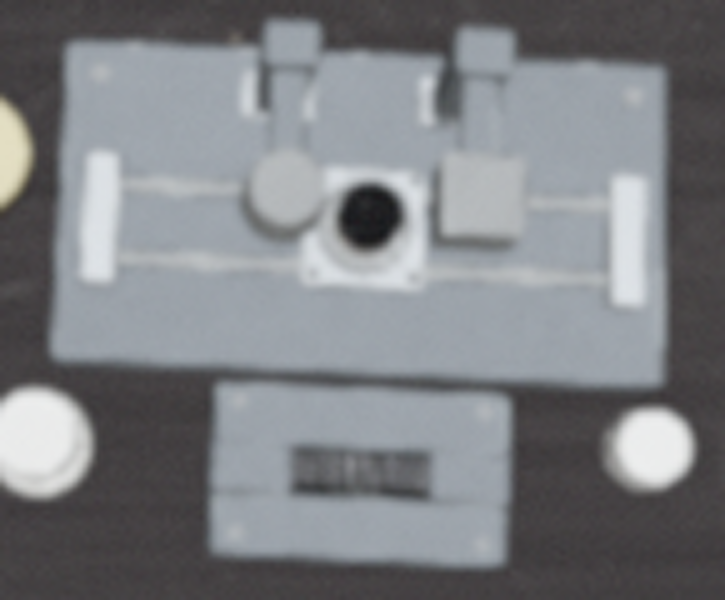

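View pics/sc.png

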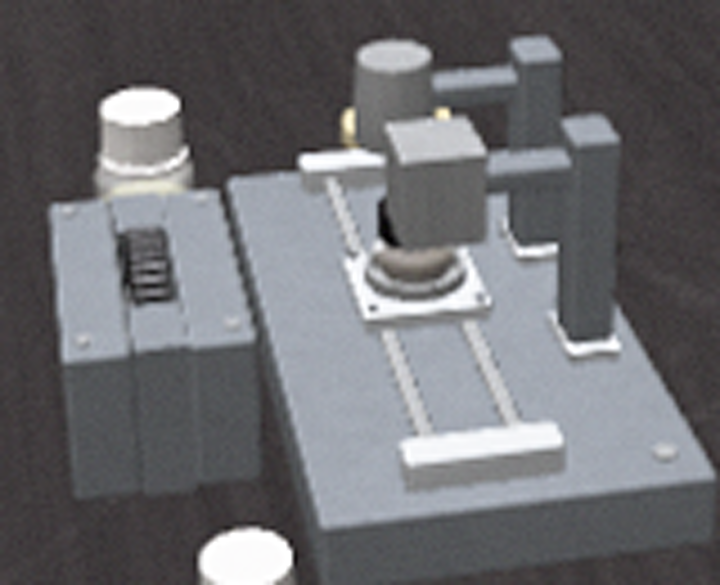

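```bash
cat > h.py <<'E'
from bench import r
import numpy as np
from scipy.spatial.transform import Rotation as R
def ray(c,u,v):
    d=np.array([(u-c["cx"])/c["fx"],-(v-c["cy"])/c["fy"],-1]);return c["xyz"],R.from_rotvec(c["orientation"]).apply(d)
def atz(c,u,v,z):
    p,d=ray(c,u,v);return p+d*(z-p[2])/d[2]
def tri(a,b):
    A=np.zeros((3,3));y=np.zeros(3)
    for p,d in(a,b):
        d=d/np.linalg.norm(d);M=np.eye(3)-np.outer(d,d);A+=M;y+=M@p
    return np.linalg.solve(A,y)
E
cat > m.py <<'E'
from h import *
np.set_printoptions(precision=4,suppress=True)
T=r.camera_info("top");S=r.camera_info("side")
t=lambda x,y:(305+(x+.5)/5-.5,135+(y+.5)/5-.5)
s=lambda x,y:(235+(x+.5)/4.5-.5,185+(y+.5)/4.5-.5)
H=[atz(T,*t(*p),.062) for p in((214,382),(512,396),(507,566),(210,555))]
hs=[atz(S,*s(*p),.062) for p in((52,206),(66,361),(254,340),(222,190))]
print("housing top",np.array(H),np.mean(H,0),"\nside",np.array(hs),np.mean(hs,0))
print("wheel",atz(T,*t(361,472),.071),atz(S,*s(148,265),.071),tri(ray(T,*t(361,472)),ray(S,*s(148,265))))
print("round",atz(T,*t(287,189),.124),atz(S,*s(394,57),.124),tri(ray(T,*t(287,189)),ray(S,*s(394,57))))
print("square",atz(T,*t(483,196),.124),atz(S,*s(434,141),.124))
print("cap",atz(T,*t(370,215),.078))
pl=[atz(S,*s(*p),.044) for p in((345,262),(369,322),(491,305))];print("plate",pl,(pl[0]+pl[2])/2)
e=[atz(T,*t(*p),.040) for p in((100,216),(628,240))];print("ends",e,np.mean(e,0))
b=[atz(T,*t(*p),.03) for p in((66,40),(667,66),(664,385),(51,358))];print("bed",np.array(b),np.mean(b,0))
for n,v in(("H",H[1]-H[0]),("H2",H[2]-H[3]),("rail",e[1]-e[0]),("bed",b[1]-b[0]),("b2",b[2]-b[3])):print(n,np.degrees(np.arctan2(v[0],-v[1])),np.linalg.norm(v))
E
python3 m.py
```

```text
housing top [[ 0.5073 -0.0137  0.062 ]
 [ 0.5027 -0.1354  0.062 ]
 [ 0.4337 -0.1323  0.062 ]
 [ 0.4368 -0.0123  0.062 ]] [ 0.4701 -0.0734  0.062 ] 
side [[ 0.4396 -0.0128  0.062 ]
 [ 0.4351 -0.1313  0.062 ]
 [ 0.502  -0.1339  0.062 ]
 [ 0.509  -0.0163  0.062 ]] [ 0.4714 -0.0736  0.062 ]
wheel [ 0.4704 -0.0727  0.071 ] [ 0.4703 -0.0866  0.071 ] [ 0.4712 -0.0735  0.0636]
round [ 0.5757 -0.0396  0.124 ] [ 0.577  -0.0394  0.124 ] [ 0.5764 -0.0396  0.124 ]
square [ 0.5736 -0.1151  0.124 ] [ 0.5734 -0.1162  0.124 ]
cap [ 0.5744 -0.0763  0.078 ]
plate [array([ 0.5519, -0.0562,  0.044 ]), array([ 0.551 , -0.1033,  0.044 ]), array([ 0.5993, -0.1027,  0.044 ])] [ 0.5756 -0.0794  0.044 ]
ends [array([0.5802, 0.0344, 0.04  ]), array([ 0.5718, -0.1892,  0.04  ])] [ 0.576  -0.0774  0.04  ]
bed [[ 0.6599  0.0503  0.03  ]
 [ 0.6502 -0.2102  0.03  ]
 [ 0.5113 -0.2052  0.03  ]
 [ 0.5204  0.0547  0.03  ]] [ 0.5855 -0.0776  0.03  ]
H -2.170134276628801 0.12187431785073809
H2 -1.5103801516035529 0.12001791245469409
rail -2.1710317527144944 0.22378136818972977
bed -2.140491171604143 0.2606930925558722
b2 -2.0104201661667056 0.26006978273320625
```

The measurements agree between views. The wheel is at about (0.4705, -0.0735), the carriage at about (0.5755, -0.077), and the rails are turned about -2°. The round head is about +37.5 mm along the rails. Next I'll work out the approach.

```bash
cat > g.py <<'E'
from h import *
import sys
np.set_printoptions(precision=4,suppress=True)
W=np.array([.4705,-.0735,0]);ang=np.radians(-2.0)
ry=np.array([-np.sin(ang),np.cos(ang),0])  # along rails
def st():
    o=r.get_obs();A=R.from_rotvec(o["orientation"]);return o,A
def goal(along,z,yaw=None):
    o,A=st();p=W+ry*along+[0,0,z]
    d=A.inv().apply(p-o["tcp_pos"]);return d
if __name__=="__main__":
    o,A=st();print(o["clock"],o["tcp_pos"],o["contact_force"],"F",o["joints"]);print(A.as_matrix())
    M=A.as_matrix();e=o["tcp_pos"]-W;print("along",e@ry,"across",e@[np.cos(ang),np.sin(ang),0])
    # target orientation: x down, y(jaws) or z along rails
    for nm,Y in(("jaws along rails",ry),("jaws along -rails",-ry),("jaws across",np.cross(ry,[0,0,1])),("-across",-np.cross(ry,[0,0,1]))):
        X=np.array([0,0,-1.]);G=R.from_matrix(np.c_[X,Y,np.cross(X,Y)]);print(nm,(A.inv()*G).as_rotvec(degrees=True)/5)
    for a,z in((-.0095,.2),(-.0095,.08),(-.0095,.0695),(.0095,.0695),(.0095,.085)):print(a,z,goal(a,z))
E
python3 g.py
```

```text
0.15 [ 0.1902 -0.6472  0.2306] [ 0.1015 -0.7428  0.0846] F [ 1.1769  0.4776  0.0223  1.5562 -0.0115  1.1093 -0.0831]
[[-0.0005  0.282  -0.9594]
 [ 0.0013 -0.9594 -0.282 ]
 [-1.     -0.0014  0.0001]]
along -0.5831138707892657 across -0.2601193284775413
jaws along rails [-32.3244  -0.0223   0.0051]
jaws along -rails [3.6756 0.0036 0.0156]
jaws across [-14.3244  -0.0091   0.0145]
-across [21.6756  0.0158  0.0099]
-0.0095 0.2 [ 0.0312 -0.4623 -0.4277]
-0.0095 0.08 [ 0.1512 -0.4621 -0.4277]
-0.0095 0.0695 [ 0.1617 -0.4621 -0.4277]
0.0095 0.0695 [ 0.1617 -0.4802 -0.4337]
0.0095 0.085 [ 0.1462 -0.4802 -0.4337]
```

Call:
{"api": "carry_out", "payload": {
  "targets": [0, 0.002, -0.038, -0.036, 0.3, 0, 0, 0, 0.005, -0.077, -0.071, 0.6, 0, 0, 0, 0.008, -0.116, -0.107, 0.9, 0, 0, 0, 0.01, -0.154, -0.143, 1.2, 0, 0, 0, 0.013, -0.193, -0.178, 1.5, 0, 0, 0, 0.016, -0.231, -0.214, 1.8, 0, 0, 0, 0.018, -0.27, -0.25, 2.1, 0, 0, 0, 0.021, -0.308, -0.285, 2.5, 0, 0, 0, 0.023, -0.347, -0.321, 2.8, 0, 0, 0, 0.026, -0.385, -0.357, 3.1, 0, 0, 0, 0.03, -0.43, -0.395, 3.5, 0, 0, 0, 0.03, -0.462, -0.428, 3.7, 0, 0],
  "squeeze": 20
}}

```text
clock: 1.65
tcp_pos: [0.4708, -0.0808, 0.2009]
orientation: [-2.201, 0.038, 2.203]
contact_force: [0.3, -1.2, -0.6]
grip_width: 0.0
```

```bash
python3 g.py; python3 -c "
from bench import r;import cv2
cv2.imwrite('pics/w1.png',r.grab_frame('wrist'))"
```

```text
1.65 [ 0.4708 -0.0808  0.2009] [ 0.2974 -1.1557 -0.6075] F [ 0.3095  0.2067 -0.3038  2.0287  0.0754  0.9177 -1.6413]
[[-0.0009 -0.0363 -0.9993]
 [ 0.0016 -0.9993  0.0363]
 [-1.     -0.0015  0.001 ]]
along -0.007313264471031892 across 0.0005313604587162333
jaws along rails [35.9838  0.0279 -0.0177]
jaws along -rails [-0.0162  0.0113  0.0177]
jaws across [-18.0161  -0.0051   0.0228]
-across [17.9838  0.0228  0.0051]
-0.0095 0.2 [0.0009 0.0022 0.0005]
-0.0095 0.08 [0.1209 0.0024 0.0004]
-0.0095 0.0695 [0.1314 0.0024 0.0004]
0.0095 0.0695 [ 0.1315 -0.0166  0.0004]
0.0095 0.085 [ 0.116  -0.0166  0.0004]
```

View pics/w1.png

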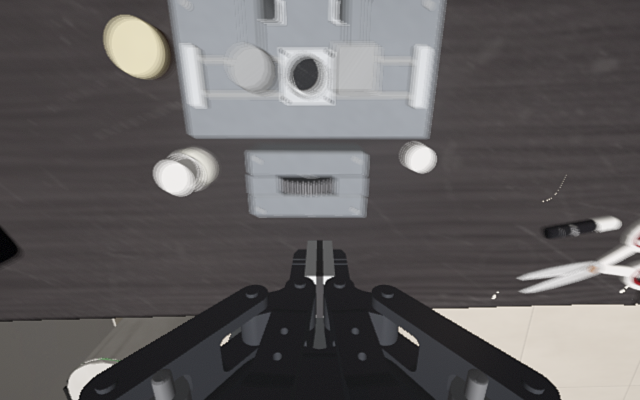

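The wrist view is a little motion-blurred. The wheel slot is at about (308,186), the shut fingers are above it, and nothing is in the way. Now I'll descend to just above the rim.

Call:
{"api": "carry_out", "payload": {
  "targets": [0, 0.04, 0.002, 0, 0, 0, 0, 0, 0.08, 0.002, 0, 0, 0, 0, 0, 0.11, 0.002, 0, 0, 0, 0, 0, 0.122, 0.002, 0, 0, 0, 0, 0, 0.122, 0.002, 0, 0, 0, 0]
}}

```text
clock: 2.33
tcp_pos: [0.474, -0.0764, 0.0793]
orientation: [-2.205, 0.028, 2.202]
contact_force: [0.6, 0.6, 0.7]
grip_width: -0.0
```

```bash
python3 g.py | head -6; python3 -c "
from bench import r;import cv2
f=r.grab_frame('side')[190:310,235:395];cv2.imwrite('pics/s2.png',cv2.resize(f,None,fx=4.5,fy=4.5,interpolation=2))"
```

```text
2.325 [ 0.474  -0.0764  0.0793] [0.6239 0.5614 0.6905] F [ 0.2647  0.3936 -0.2764  2.1249  0.1675  0.6422 -1.7272]
[[ 0.0012 -0.0304 -0.9995]
 [ 0.0049 -0.9995  0.0304]
 [-1.     -0.0049 -0.0011]]
along -0.002783358169125345 across 0.003578557491985041
jaws along rails [-35.9488  -0.088   -0.0192]
```

View pics/s2.png

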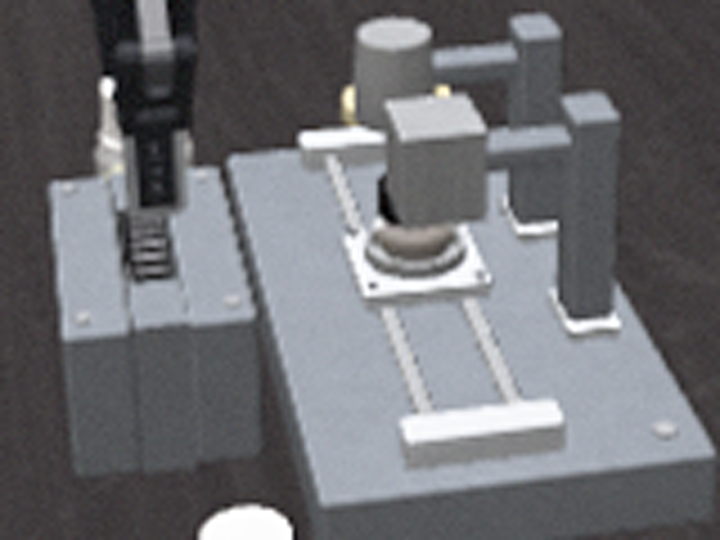

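The fingers are over the wheel but a few mm off. I'll correct and let it settle.

Call:
{"api": "carry_out", "payload": {
  "targets": [0, 0, 0.007, 0.0035, 0, 0, 0, 0, 0, 0.007, 0.0035, 0, 0, 0, 0, 0, 0.007, 0.0035, 0, 0, 0]
}}

```text
clock: 2.75
tcp_pos: [0.4713, -0.0836, 0.0806]
orientation: [-2.208, 0.029, 2.199]
contact_force: [-0.6, 0.3, -0.5]
grip_width: -0.0
```

```bash
python3 g.py
```

```text
2.75 [ 0.4713 -0.0836  0.0806] [-0.5579  0.2549 -0.5041] F [ 0.28    0.3882 -0.2759  2.1295  0.1659  0.64   -1.7112]
[[ 0.004  -0.0311 -0.9995]
 [ 0.0044 -0.9995  0.0311]
 [-1.     -0.0046 -0.0039]]
along -0.010092757202142621 across 0.0011039287728127538
jaws along rails [-35.9559  -0.0821  -0.0692]
jaws along -rails [ 0.044  -0.0441  0.0523]
jaws across [-17.956   -0.0757   0.0064]
-across [18.0439  0.0064  0.0758]
-0.0095 0.2 [-0.1194 -0.0011  0.0006]
-0.0095 0.08 [ 0.0006 -0.0006  0.0011]
-0.0095 0.0695 [ 0.0111 -0.0005  0.0011]
0.0095 0.0695 [ 0.0112 -0.0195  0.0011]
0.0095 0.085 [-0.0043 -0.0196  0.001 ]
```

Now press down in small steps.

Call:
{"api": "carry_out", "payload": {
  "targets": [0, 0.005, 0, 0.001, 0, 0, 0, 0, 0.009, 0, 0.001, 0, 0, 0, 0, 0.011, 0, 0.001, 0, 0, 0, 0, 0.011, 0, 0.001, 0, 0, 0]
}}

```text
clock: 3.25
tcp_pos: [0.4703, -0.0834, 0.0696]
orientation: [-2.208, 0.029, 2.199]
contact_force: [-1.9, 0.7, 4.9]
grip_width: 0.0
```

```bash
python3 g.py|sed -n '1p;5p;6p;10,16p'; python3 g.py | head -1
```

```text
3.25 [ 0.4703 -0.0834  0.0696] [-1.8616  0.7182  4.867 ] F [ 0.2741  0.4062 -0.2701  2.1376  0.1759  0.6145 -1.7204]
along -0.009945398510724233 across 0.00019133569293121024
jaws along rails [-35.9539  -0.082   -0.0663]
-0.0095 0.2 [-0.1304 -0.001  -0.0003]
-0.0095 0.08 [-0.0104 -0.0005  0.0002]
-0.0095 0.0695 [ 0.0001 -0.0004  0.0002]
0.0095 0.0695 [ 0.0002 -0.0194  0.0001]
0.0095 0.085 [-0.0153 -0.0195  0.0001]
3.25 [ 0.4703 -0.0834  0.0696] [-1.8616  0.7182  4.867 ] F [ 0.2741  0.4062 -0.2701  2.1376  0.1759  0.6145 -1.7204]
```

Call:
{"api": "carry_out", "payload": {
  "targets": [0, 0.0005, -0.003, 0, 0, 0, 0, 0, 0.0005, -0.006, 0, 0, 0, 0, 0, 0.0005, -0.009, 0, 0, 0, 0, 0, 0.0005, -0.012, 0, 0, 0, 0, 0, 0.0005, -0.015, 0, 0, 0, 0, 0, 0.0005, -0.017, 0, 0, 0, 0, 0, 0.0005, -0.019, 0, 0, 0, 0, 0, 0.0005, -0.019, 0, 0, 0, 0, 0, 0.0005, -0.019, 0, 0, 0, 0]
}}

```text
clock: 4.38
tcp_pos: [0.4711, -0.0641, 0.0694]
orientation: [-2.208, 0.029, 2.199]
contact_force: [-1.3, -0.3, 4.5]
grip_width: 0.0
```

```bash
python3 g.py|sed -n '1p;5p'; python3 -c "
from bench import r;import cv2,numpy as np
f=r.grab_frame('side');t=r.grab_frame('top');cv2.imwrite('pics/t3f.png',t);cv2.imwrite('pics/s3f.png',f)
a=cv2.resize(f[200:280,290:390],None,fx=4,fy=4,interpolation=2);b=cv2.resize(t[140:220,315:415],None,fx=4,fy=4,interpolation=2)
cv2.imwrite('pics/p3.png',np.hstack([b,a]))"
```

```text
4.375 [ 0.4711 -0.0641  0.0694] [-1.3452 -0.2606  4.5367] F [ 0.2365  0.4039 -0.2736  2.143   0.1782  0.6115 -1.7634]
along 0.009396353309452314 across 0.00024188627041023063
```

View pics/p3.png

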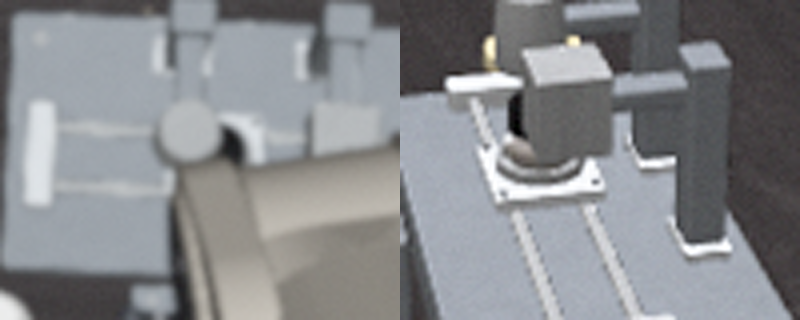

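The carriage has moved towards the round head. In the side crop the plate corners are at about (479,147), (500,204) and (605,193). I'll measure how far it went.

```bash
python3 - <<'E'
from g import *
S=r.camera_info("side")
s=lambda x,y:(290+(x-400+.5)/4-.5,200+(y+.5)/4-.5)
pl=[atz(S,*s(*p),.044) for p in((479,147),(500,204),(605,193))]
print(pl,(pl[0]+pl[2])/2)
s2=lambda x,y:(235+(x+.5)/4.5-.5,185+(y+.5)/4.5-.5)
q=[atz(S,*s2(*p),.044) for p in((345,262),(369,322),(491,305))]
print([(a-b)@ry for a,b in zip(pl,q)])
E
```

```text
[array([ 0.5536, -0.0318,  0.044 ]), array([ 0.5517, -0.0844,  0.044 ]), array([ 0.5987, -0.0866,  0.044 ])] [ 0.5762 -0.0592  0.044 ]
[np.float64(0.024482418860856215), np.float64(0.018853039561533752), np.float64(0.015996333364605438)]
```

Call:
{"api": "carry_out", "payload": {
  "targets": [0, -0.006, 0, 0, 0, 0, 0, 0, -0.015, 0, 0, 0, 0, 0, 0, -0.015, 0, 0, 0, 0, 0, 0, -0.015, 0.01, 0, 0, 0, 0, 0, -0.015, 0.019, 0, 0, 0, 0, 0, -0.015, 0.019, 0, 0, 0, 0, 0, -0.015, 0.019, 0, 0, 0, 0]
}}

```text
clock: 5.35
tcp_pos: [0.4703, -0.0832, 0.0841]
orientation: [-2.208, 0.029, 2.199]
contact_force: [0.2, -0.6, 0.3]
grip_width: 0.0001
```

```bash
python3 g.py|sed -n '1p;5p;10,16p'
```

```text
5.35 [ 0.4703 -0.0832  0.0841] [ 0.1688 -0.6354  0.2664] F [ 0.2811  0.3808 -0.2773  2.1294  0.1616  0.6472 -1.7079]
along -0.009739820688412105 across 0.0001507654389805318
-0.0095 0.2 [-0.1159 -0.0008 -0.0003]
-0.0095 0.08 [ 0.0041 -0.0002  0.0002]
-0.0095 0.0695 [ 0.0146 -0.0002  0.0002]
0.0095 0.0695 [ 0.0147 -0.0192  0.0001]
0.0095 0.085 [-0.0008 -0.0192  0.0001]
```

Call:
{"api": "carry_out", "payload": {
  "targets": [0, 0.008, 0, 0, 0, 0, 0, 0, 0.013, 0, 0, 0, 0, 0, 0, 0.015, 0, 0, 0, 0, 0, 0, 0.015, 0, 0, 0, 0, 0, 0, 0.015, -0.003, 0, 0, 0, 0, 0, 0.015, -0.006, 0, 0, 0, 0, 0, 0.015, -0.009, 0, 0, 0, 0, 0, 0.015, -0.012, 0, 0, 0, 0, 0, 0.015, -0.015, 0, 0, 0, 0, 0, 0.015, -0.018, 0, 0, 0, 0, 0, 0.015, -0.018, 0, 0, 0, 0, 0, 0.015, -0.018, 0, 0, 0, 0]
}}

```text
clock: 6.85
tcp_pos: [0.4711, -0.0649, 0.0695]
orientation: [-2.208, 0.029, 2.199]
contact_force: [-1.5, 0.0, 4.5]
grip_width: -0.0003
```

Call:
{"api": "carry_out", "payload": {
  "targets": [0, -0.006, 0, 0, 0, 0, 0, 0, -0.02, 0, 0, 0, 0, 0, 0, -0.06, 0, 0, 0, 0, 0, 0, -0.1, 0, 0.01, 0, 0, 0, 0, -0.15, 0.03, 0.04, 0, 0, 0, 0, -0.15, 0.07, 0.04, 0, 0, 0, 0, -0.15, 0.12, 0.04, 0, 0, 0, 0, -0.15, 0.16, 0.04, 0, 0, 0, 0, -0.15, 0.2, 0.03, 0, 0, 0, 0, -0.15, 0.22, 0.02, 0, 0, 0, 0, -0.15, 0.22, 0.02, 0, 0, 0, 0, -0.15, 0.22, 0.02, 0, 0, 0]
}}

```text
clock: 8.35
tcp_pos: [0.4435, -0.2837, 0.2185]
orientation: [-2.208, 0.027, 2.199]
contact_force: [0.3, -0.0, -0.2]
grip_width: 0.0004
```

```bash
python3 g.py|sed -n '1p;5p'; python3 -c "
from bench import r;import cv2,numpy as np
print({n:r.camera_info(n) for n in ['wrist']})
f=r.grab_frame('side');t=r.grab_frame('top');w=r.grab_frame('wrist');cv2.imwrite('pics/w4f.png',w)
a=cv2.resize(f[190:270,300:400],None,fx=4,fy=4,interpolation=2);b=cv2.resize(t[140:220,315:415],None,fx=4,fy=4,interpolation=2)
p=np.hstack([b,a]);q=cv2.resize(w[:200],None,fx=1.25,fy=1.25);cv2.imwrite('pics/p4.png',np.vstack([p,q]))"
```

```text
8.35 [ 0.4435 -0.2837  0.2185] [ 0.3478 -0.0499 -0.2387] F [ 0.5858  0.2541 -0.1545  1.9149  0.0388  0.9746 -1.186 ]
along -0.21101376422375562 across -0.019680454423003285
{'wrist': {'fx': 283.3746636728815, 'fy': 283.3746636728815, 'cx': 319.2617227045752, 'cy': 197.323182474489, 'xyz': array([ 0.52462989, -0.28546761,  0.36158308]), 'orientation': array([-0.24608419,  0.26052452, -1.584015  ])}}
```

View pics/p4.png

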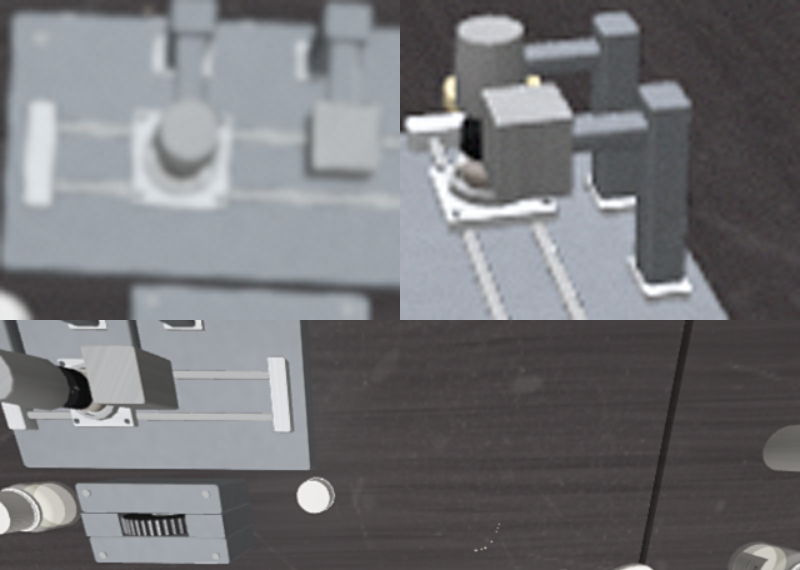

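The plate is now under the round head in the top view: plate corners roughly (137,110), (231,114), (225,208) and (134,202), head top centre (188,131). I'll enlarge the top view to measure what's left.

```bash
python3 -c "
from bench import r;import cv2,numpy as np
t=np.mean([r.grab_frame('top')[157:197,342:402].astype(float) for _ in range(4)],0).astype('uint8')
cv2.imwrite('pics/t5.png',cv2.resize(t,None,fx=12,fy=12,interpolation=2))"
```

```text
(no output)
```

View pics/t5.png

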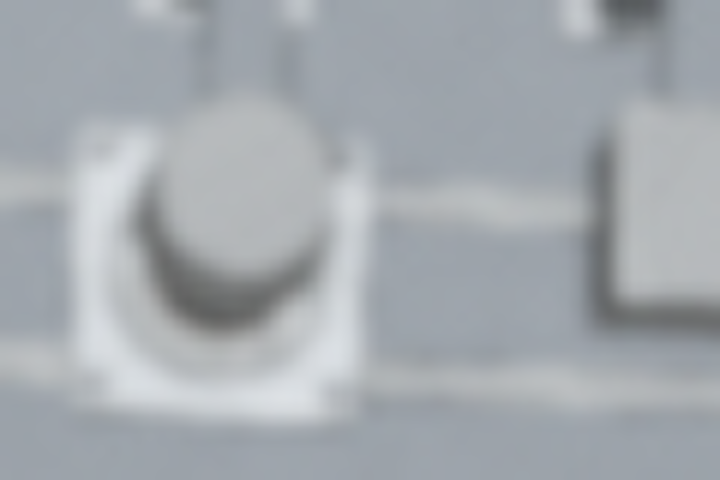

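```bash
python3 - <<'E'
from g import *
T=r.camera_info("top");S=r.camera_info("side")
t=lambda x,y:(342+(x+.5)/12-.5,157+(y+.5)/12-.5)
h=atz(T,*t(246,184),.124);c=atz(T,*t(219,270),.044)
l=atz(T,*t(72,270),.044);q=atz(T,*t(366,270),.044)
print(h,c,np.linalg.norm(l-q),"remaining",(h-c)@ry)
s=lambda x,y:(300+(x-400+.5)/4-.5,190+(y+.5)/4-.5)
f=atz(S,*s(447,223),.044);g=atz(S,*s(555,211),.044);hs=atz(S,*s(490,30),.124)
rx=np.array([ry[1],-ry[0],0]);c2=(f+g)/2+ry*.025
print(np.linalg.norm(f-g),hs,c2,"remaining side",(hs-c2)@ry)
E
```

```text
[ 0.5767 -0.0396  0.124 ] [ 0.5774 -0.0402  0.044 ] 0.05174923313452608 remaining 0.0004967898398757164
0.04962083143751598 [ 0.5771 -0.0388  0.124 ] [ 0.5758 -0.041   0.044 ] remaining side 0.002230002479585122
```

```bash
python3 -c "
from bench import r
print(r.get_obs()['clock']);print(r.hand_in())"
```

```text
8.7
the job is handed in; nothing more can be done
None
```

The pot now stands under the round press head, and I handed the job in at 8.7 s with the hand well clear of the wheel. I never touched the pot or its carriage.

I used two fingertip strokes on the wheel, about 19.3 and 18.3 mm, each pressed about 4.5 mm down at about 4.5–5 N. Together they moved the carriage about 37.6 mm towards the round head on the robot's left.

- **Last check, top view:** the pot was about 0.5 mm short of the head's axis. I trust this one most, and it agrees with the stroke total against the roughly 37.6 mm measured at the start.
- **Last check, side view:** it disagreed slightly, giving about 2 mm short. That camera looks nearly along the rails, so I gave it less weight and made no further correction.

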